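Index the tube rotator's drive wheel

ROBOT

A 6-joint arm with a two-finger parallel gripper is mounted at the origin on the work surface. World frame = base frame: x ahead of the robot, y to its left, z up, the work surface at z = 0. Lengths are in m, angles in degrees, forces in N, time in s.
With the tool pointing down it reaches from about 0.4 to 0.825 m from the base axis. Payload 7 kg.
Tool frame: the origin (TCP) lies midway between the tips of the shut fingers; the grasp point (between the pads) lies 19 mm behind it; z points along the fingers, y is the direction in which the jaws open and shut (so a half turn about z gives the same grasp; the last joint's range is limited). The gripper opens to 88 mm and grips with 3 to 60 N. Pads are 19 mm wide; open, the fingers measure 130 mm over their backs; the gripper's body (78 mm by 193 mm) begins 47 mm behind the grasp point.
Start: joints at [-57.691, 20.546, 0.682, 0, -70.136, -16.507], TCP at [0.184, -0.649, 0.227] pointing down, gripper open.
Joint ranges: [-176.03, 176.03], [-82.01, 121.73], [-58.28, 71.71], [-173.87, 95.51], [-174.79, -0.11], [-173.66, 173.66]. Speed limits (degrees/s): [136.94, 136.94, 172.46, 180, 180, 180].

INTERFACE

Orientations are given as [roll, pitch, yaw] about the fixed x, y, z axes, in that order (R = Rz(yaw) Ry(pitch) Rx(roll)).
In Python, from plant import r gives the robot as it stands. The module is installed in compiled form; this text tells all that it offers.
- The arm moves only by the tool step_arm, never from a script. Its argument "increments" is a list of rows, each a list of 3 entries, a list of its own where there are three numbers: the shift along the tool's x, y, z in m, then the turn, a rotation vector about the tool's x, y, z in rad, then the closure, from 0 (fully open) to 1 (shut). In form: [[[x, y, z], [wx, wy, wz], grip], ...]. A call has 1 to 10 rows; each row is the pose to reach, as a shift and turn from the pose commanded when the call began, along the tool's axes at that moment; what a row does not reach only later rows make up. A row lasts 1/10 s, in which the tool goes at most 50 mm and 8.59 degrees, less where a joint would pass 70% of its speed; a pose out of reach is approached as far as the arm can. A call with a gripper value outside its range is refused whole. The fingers move at their own pace and stop on an object; "force" is the grip in N (left out, the last holds). Time passes only in rows, so rows that repeat a pose let the fingers close. It gives the time, the measured TCP pose, the force and the opening at its end, in the units of the state.
- r.get_state(): the state, without advancing time (a new reading comes with each control period).
- r.capture(name): name is "side" or "top" or "wrist"; returns a dict with "color" (400x640x3 uint8, red, green, blue), "intrinsics" (3x3 intrinsics, pixels), "k1" (the pictures are not rectified: a ray, as slopes to the right and down, at radius r is drawn at 1 + k1 r^2 times it, then the intrinsics apply), "rvec" (rotation vector, rad) and "tvec" (3), from world to camera coordinates, as OpenCV has them; the wrist camera has in their place "T_tool_cam" (4x4, takes a point from camera to tool coordinates, whose origin is the TCP and whose axes are the flange's). Camera axes: x right, y down, z forward; pixel columns grow to the right and rows downward; lengths in m; the calibration is good to about 2 mm. A picture is of the moment at which its call begins: read the wrist's pose just before it. There is no depth.
- r.close_job(): hands the job in, once; it reports no verdict.
The state is a dict: "time_s": time; "joints": joint angles; "qd": joint speeds; "joint_torque": joint torques, N m; "tcp_pos": TCP position; "eef_rot": TCP orientation; "contact_force": force on the tool from outside, world axes, zero at the start; "moment": the same for the moment, N m; "gripper_width": finger opening in m.
Only numpy, scipy, OpenCV 4.12 (cv2) and the standard library are available. Lean on these libraries where they do the work, as an engineer would, in place of code of your own. Each camera call takes 0.05 s, during which the arm holds its last target.

TASK

The tube rotator has to be ready for its tube plate: take the loose dust cover off its leaning wheel and lay it, knob up and without dropping it, on the middle of the square bench mat. Then turn the free-spinning wheel (a fingertip rubbed round its bare face carries it along) until its dark index mark, at first hidden under the guard, stands at the very top in line with the fixed pointer, and leave it at rest there. Leave the tube rack, the bottle and the beaker where they are.

Things in the scene. Friction and masses are not known exactly. Their poses are not given: they have to be found in the camera images.
- rotator: Bench tube rotator, fixed. Origin: at bench level straight below the wheel's centre; -x is the side the wheel faces (the robot's left, or left and outward), z up. Grey foot 200 x 210 x 22 mm, its centre 20 mm along x. Its wheel leans back: the face looks up and towards -x, its normal 30 degrees from vertical, so come square to the face, the tool tilted 30 degrees.
- bar (a point): Point on the underside of the rotator's level lamp bar, 327 mm above the bench, straight above the wheel's centre. The bar is 22 x 14 mm and runs along the rotator's y from 25 mm on the -y side of this point to 190 mm on the +y side, on an upright 14 mm post 175 mm from it; it bars a tool pointing straight down at the wheel's middle.
- guard (a point): Lowest point of the guard, on its top side, 82 mm from the wheel's centre. The white guard, 3 mm thick and 3 to 6 mm above the wheel's face, covers the wheel's outer band (from 64 mm out to the rim) over the lower 170 degrees; nothing covers the inner 64 mm once the dust cover is off.
- wheel: Plain aluminium wheel, a smooth flat disc 184 mm in diameter, 12 mm thick. Origin: centre of its outer face, 120 mm above the bench; z is the axis, out of the face; x points at the index mark and turns with the wheel. Turns endlessly either way, balanced, drag about 0.008 N m. A shut gripper pressed on the face with 4 to 15 N and moved in an arc 40 mm from the centre carries it along.
- mark (a point): Centre of the index mark, a flat dark radial bar 22 x 14 mm on the wheel's face, 78 mm from the centre (it cannot be felt). It starts hidden under the guard, 115 to 180 degrees from the top, either side.
- top (a point): Fixed point of the rotator where the mark's centre must come: on the wheel's face, 78 mm from the centre, straight up the slope. A dark pointer fin 5 mm thick on the housing stands just beyond the rim here.
- cover: Loose dust cover: grey disc 112 mm in diameter, 8 mm thick, 0.12 kg, with an upright black round knob in the middle. Origin: centre of its underside; z out through the knob. It starts lying on the wheel's face about the centre, leaning with it, its lower edge 1 to 2 mm from the guard.
- cover_knob (a point): Middle of the cover's knob, 27 mm above the cover's underside. The knob is a cylinder 26 mm in diameter from 8 to 46 mm above the underside.
- mat: Square bench mat, 190 x 190 mm, 3 mm thick, fixed flat on the bench to the left or right of the rotator. Origin: centre of its underside, on the bench.
- rack: Bystander: white block rack of small tubes, 130 x 90 x 45 mm (tube caps up to 55 mm), loose. Origin: centre of its underside.
- bottle: Bystander: closed bottle 70 mm in diameter, 160 mm tall, loose. Origin: centre of its underside.
- beaker: Bystander: open beaker 68 mm in diameter, 85 mm tall, loose. Origin: centre of its underside.
Mind the look-alikes: they are no part of the job. What is shaped like the cover but orange or pink is not meant.

How it is judged:
By the outcome, as a careful person would: the job done as asked, in the order asked, and still so for the second after the job is handed in, with the robot touching nothing.
It also fails if it takes over 72 s, if anything falls off the work surface, if the arm or the gripper's body presses on something with over 40 N, if the wrist force passes 120 N, or if a joint passes its speed limit or range.

## Working session

There is one attempt and no reset: what is moved stays moved. The work goes in short steps, Python scripts to look and compute and a tool call to move; the robot and the scene stay as the last step left them, time stands still between calls to the robot, and variables do not carry over. Pictures are saved under pics/ and viewed, and the job is handed in when it is done.

Besides the shell and the picture viewer there is one more tool, called after "Call:" as name(argument=value, ...), one argument or row to a line, values as JSON. step_arm: Moves the arm, as the interface text tells. Its arguments: {"type":"object","properties":{"increments":{"type":"array","items":{"type":"array"}},"force":{"type":"number"}},"required":["increments"]}

```bash
mkdir -p pics
cat > h.py <<'E'
import numpy as np, cv2
from scipy.spatial.transform import Rotation as R
from plant import r
def snap(name,fn):
    st=r.get_state(); c=r.capture(name); cv2.imwrite('pics/'+fn,c['color'][:,:,::-1]); 
    np.savez('pics/'+fn[:-4]+'.npz',tcp=st['tcp_pos'],rot=st['eef_rot'],name=name,**c)
    return c,st
def load(fn):
    d=np.load('pics/'+fn+'.npz'); return d
def cam(d):
    if 'rvec' in d:
        Rw=R.from_rotvec(np.array(d['rvec']).ravel()).as_matrix(); t=np.array(d['tvec']).ravel()
        return Rw.T, -Rw.T@t
    T=np.eye(4);T[:3,:3]=R.from_euler('xyz',d['rot'],degrees=True).as_matrix();T[:3,3]=d['tcp']
    T=T@d['T_tool_cam']; return T[:3,:3],T[:3,3]
def ray(d,uv):
    K=d['intrinsics'];k=float(d['k1']);o=cv2.undistortPoints(np.array(uv,float).reshape(-1,1,2),K,np.array([k,0,0,0,0])).reshape(-1,2)
    A,c=cam(d); v=np.c_[o,np.ones(len(o))]@A.T
    return c,v/np.linalg.norm(v,axis=1)[:,None]
def onz(d,uv,z):
    c,v=ray(d,uv); return c+v*((z-c[2])/v[:,2])[:,None]
def onplane(d,uv,p,n):
    c,v=ray(d,uv); return c+v*(((p-c)@n)/(v@n))[:,None]
def tri(obs):
    A=np.zeros((3,3));b=np.zeros(3)
    for d,uv in obs:
        c,v=ray(d,[uv]);M=np.eye(3)-np.outer(v[0],v[0]);A+=M;b+=M@c
    p=np.linalg.solve(A,b)
    res=[np.linalg.norm((np.eye(3)-np.outer(v,v))@(p-c)) for c,v in [(lambda x:(x[0],x[1][0]))(ray(d,[uv])) for d,uv in obs]]
    return p,res
def proj(d,P):
    A,c=cam(d); q=(np.atleast_2d(P)-c)@A
    return cv2.projectPoints(q,np.zeros(3),np.zeros(3),d['intrinsics'],np.array([float(d['k1']),0,0,0,0]))[0].reshape(-1,2)
E
python3 - <<'E'
from h import *
for n in ['side','top','wrist']: snap(n,n+'0.png')
s=r.get_state()
for k in s: print(k,np.round(s[k],3))
for n in ['side','top']:
    d=load(n+'0'); A,c=cam(d); print(n,c,A[:,2],d['k1'],d['intrinsics'][0,0])
print(load('wrist0')['T_tool_cam'])
E
```

```text
time_s 0.15
joints [-5.7690e+01  2.0584e+01  6.4700e-01 -1.3000e-02 -7.0136e+01 -1.6507e+01]
qd [-0.073 -0.143  0.195  0.08   0.007 -0.018]
joint_torque [-1.0000e-03 -5.8328e+01  2.9329e+01  7.0010e+00  9.0000e-03 -0.0000e+00]
tcp_pos [ 0.184 -0.649  0.226]
eef_rot [ 1.79927e+02 -9.00000e-03 -1.64201e+02]
contact_force [-0.15  -0.118 -0.076]
moment [-0.015  0.019 -0.03 ]
gripper_width 0.088
side [0.21783805 0.76718341 1.24085965] [ 0.26120522 -0.58091923 -0.77091159] -0.11439744842861584 419.7131123456237
top [0.47334276 0.01961774 1.39395086] [ 0.09309531 -0.00928279 -0.99561393] -0.0175496770285433 376.15559712531547
[[ 7.15206534e-04 -9.55545699e-01 -2.94842170e-01  7.90960537e-02]
 [ 9.99999734e-01  7.26027058e-04  7.27654076e-05  5.37836570e-04]
 [ 1.44532721e-04 -2.94842143e-01  9.55545964e-01 -1.57277133e-01]
 [ 0.00000000e+00  0.00000000e+00  0.00000000e+00  1.00000000e+00]]
```

View pics/side0.png

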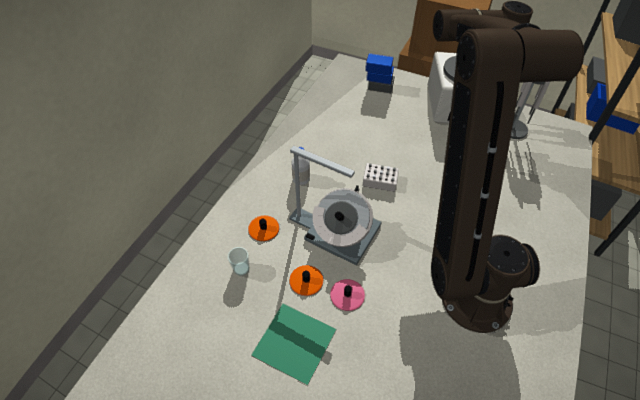

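View pics/top0.png

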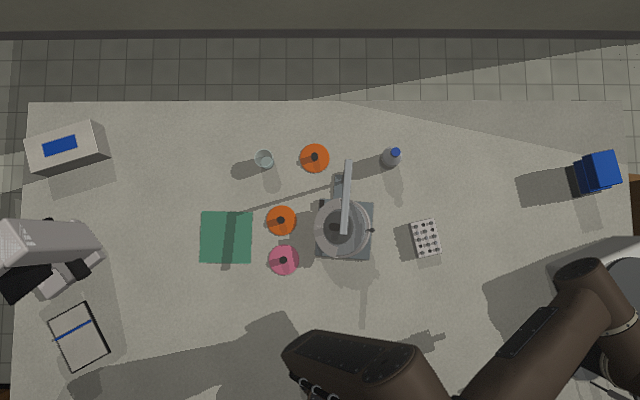

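View pics/wrist0.png

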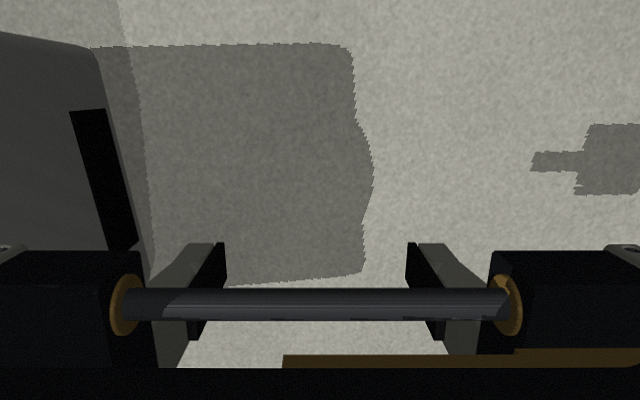

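The side and top views show: the rotator near top (341,228), the green mat near (226,237), three look-alikes, the beaker at (264,160), the bottle at (393,157), and the rack at (426,238). I'll zoom in to measure.

Run:
```python
from h import *
a=cv2.imread('pics/side0.png')[135:275,250:410]; b=cv2.imread('pics/top0.png')[140:280,270:430]
cv2.imwrite('pics/zs.png',cv2.resize(a,None,fx=5,fy=4.28*5/4.28,interpolation=cv2.INTER_CUBIC)[:600])
cv2.imwrite('pics/zt.png',cv2.resize(b,None,fx=5,fy=5,interpolation=cv2.INTER_CUBIC)[:600])
for n in ['top','side']:
    d=load(n+'0'); hsv=cv2.cvtColor(d['color'],cv2.COLOR_RGB2HSV)
    m=((hsv[...,0]>70)&(hsv[...,0]<90)&(hsv[...,1]>100)).astype(np.uint8); m=cv2.morphologyEx(m,cv2.MORPH_OPEN,np.ones((3,3)))
    c=max(cv2.findContours(m,0,2)[0],key=cv2.contourArea); q=cv2.approxPolyDP(c,6,True).reshape(-1,2)
    P=onz(d,q,0.003); print(n,q.tolist(),P.round(3).tolist(),P.mean(0))
```

```text
Traceback (most recent call last):
ValueError: max() iterable argument is empty
```

View pics/zs.png

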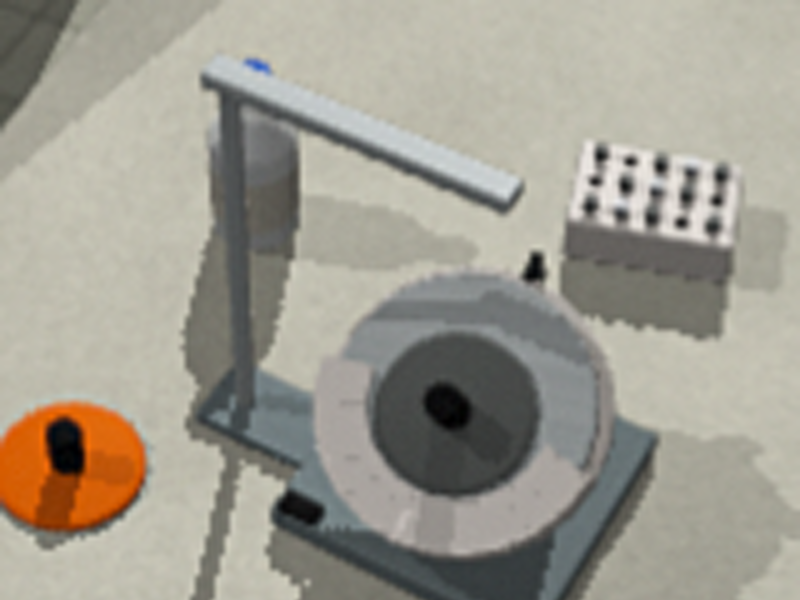

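View pics/zt.png

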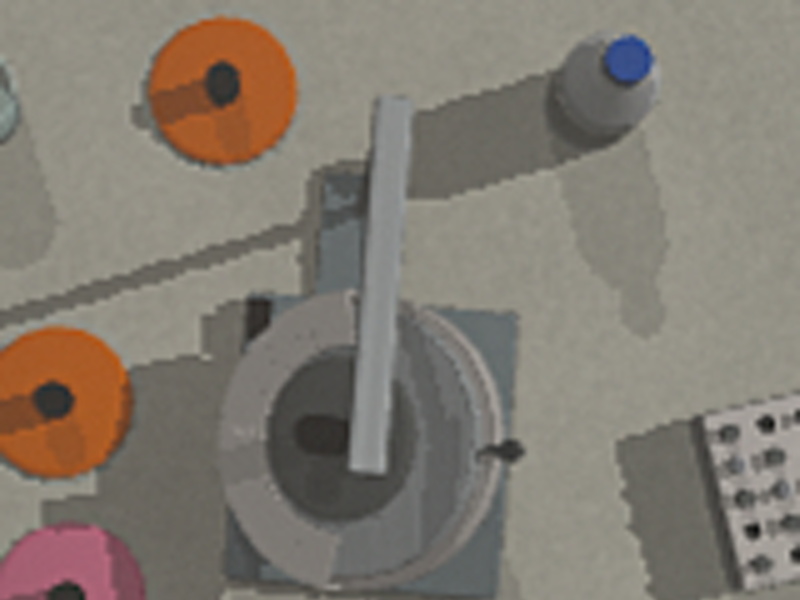

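Run:
```python
from h import *
for n,s in [('top',(237,210)),('side',(300,320))]:
    d=load(n+'0'); hsv=cv2.cvtColor(d['color'],cv2.COLOR_RGB2HSV)
    print(hsv[s[1],s[0]])
    m=((hsv[...,0]>65)&(hsv[...,0]<95)&(hsv[...,1]>90)).astype(np.uint8); m=cv2.morphologyEx(m,cv2.MORPH_OPEN,np.ones((3,3)))
    cs=cv2.findContours(m,0,2)[0]
    if not cs: continue
    c=max(cs,key=cv2.contourArea); q=cv2.approxPolyDP(c,6,True).reshape(-1,2)
    bx=cv2.boxPoints(cv2.minAreaRect(cv2.convexHull(c)))
    P=onz(d,q,0.003); print(n,q.tolist(),P.round(3).tolist(),P.mean(0))
T=load('top0');S=load('side0')
t=lambda u,v:(270+(u+.5)/5-.5,140+(v+.5)/5-.5)
s=lambda u,v:(250+(u+.5)/5-.5,135+(v+.5)/5-.5)
n1=onz(T,[t(367,470)],.341)[0];f1=onz(T,[t(394,98)],.341)[0]
n2=onz(S,[s(510,190)],.341)[0];f2=onz(S,[s(213,68)],.341)[0]
print('top bar',n1,f1,np.linalg.norm(f1-n1)); print('side bar',n2,f2,np.linalg.norm(f2-n2))
print('fin',tri([(T,t(513,452)),(S,s(536,262))]))
print('knob',tri([(T,t(318,434)),(S,s(447,405))]))
# foot: corners z=.022
for D,f,cs in [(T,t,[(519,312),(497,597)]),(S,s,[(657,438)])]: print('foot',onz(D,[f(*c) for c in cs],.022))
```

```text
[ 24  25 150]
[ 77 127 141]
side [[282, 305], [253, 355], [307, 383], [334, 329]] [[0.565, 0.286, 0.003], [0.567, 0.466, 0.003], [0.386, 0.471, 0.003], [0.383, 0.289, 0.003]] [0.47540447 0.3779458  0.003     ]
top bar [ 0.48383925 -0.03774776  0.341     ] [ 0.69464366 -0.05517018  0.341     ] 0.21152314130186184
side bar [ 0.48462834 -0.03942751  0.341     ] [ 0.68979533 -0.05591082  0.341     ] 0.20582807149213375
fin (array([ 0.49612925, -0.14315159,  0.16406358]), [np.float64(0.0006958639306241875), np.float64(0.0006958639306240445)])
knob (array([ 0.50799636, -0.01668202,  0.14664171]), [np.float64(0.001820652600199064), np.float64(0.0018206526001992482)])
foot [[ 0.60194259 -0.1678361   0.022     ]
 [ 0.39487103 -0.14838208  0.022     ]]
foot [[ 0.38971113 -0.14425762  0.022     ]]
```

```bash
cat >> h.py <<'E'
C=np.array([.508,-.0395,.120]); psi=np.radians(-5)  # y_rot direction
def frame(psi=psi):
    yr=np.array([np.cos(psi),np.sin(psi),0]); xr=np.array([yr[1],-yr[0],0]); z=np.array([0,0,1.])
    n=np.cos(np.pi/6)*z-np.sin(np.pi/6)*xr; d=-np.cos(np.pi/6)*xr-np.sin(np.pi/6)*z
    return xr,yr,n,d
xr,yr,n,d=frame()
def Rtool(off=20):
    a=np.radians(off); x=np.cos(a)*d-np.sin(a)*yr; zt=-n; return np.c_[x,np.cross(zt,x),zt]
def inc(p,Rt=None):
    s=r.get_state(); R0=R.from_euler('xyz',s['eef_rot'],degrees=True).as_matrix()
    sh=R0.T@(np.array(p)-s['tcp_pos']); w=R.from_matrix(R0.T@Rt).as_rotvec() if Rt is not None else np.zeros(3)
    print('shift',sh.round(4).tolist(),'rot',w.round(4).tolist(),'|',np.linalg.norm(sh).round(3),np.degrees(np.linalg.norm(w)).round(1))
def show():
    s=r.get_state()
    for k in ['time_s','joints','tcp_pos','eef_rot','contact_force','gripper_width']: print(k,np.round(s[k],3).tolist())
E
python3 - <<'E'
from h import *
print(n,d); inc([.42,-.27,.46]); inc([.52,.07,.42],Rtool())
inc([.42,-.27,.46],R.from_euler('xyz',[180,0,-195],degrees=True).as_matrix())
d_=load('top0'); hsv=cv2.cvtColor(d_['color'],cv2.COLOR_RGB2HSV); print(hsv[225,215],hsv[255,245],hsv[240,228])
E
```

```text
[0.04357787 0.49809735 0.8660254 ] [ 0.07547909  0.86272992 -0.5       ]
shift [-0.3306, 0.3008, -0.2338] rot [0.0, 0.0, 0.0] | 0.504 0.0
shift [-0.5194, 0.6007, -0.1935] rot [0.5296, -0.2432, 1.5451] | 0.817 94.6
shift [-0.3306, 0.3008, -0.2338] rot [0.0012, -0.0005, 0.5375] | 0.504 30.8
[ 75  83 120] [ 76  88 119] [74 71 90]
```

Call:
step_arm(
  increments=[
    [[0,0,-0.05],[0,0,0],0],
    [[-0.03,0.03,-0.1],[0,0,0.05],0],
    [[-0.07,0.06,-0.14],[0,0,0.1],0],
    [[-0.1,0.09,-0.17],[0,0,0.18],0],
    [[-0.14,0.13,-0.2],[0,0,0.25],0],
    [[-0.18,0.16,-0.22],[0,0,0.32],0],
    [[-0.22,0.2,-0.234],[0,0,0.4],0],
    [[-0.26,0.24,-0.234],[0,0,0.45],0],
    [[-0.3,0.27,-0.234],[0,0,0.5],0],
    [[-0.33,0.3,-0.234],[0,0,0.54],0],
  ],
)

```text
time_s: 1.15
tcp_pos: [0.3927, -0.3137, 0.4583]
eef_rot: [180.0, 0.1, 164.7]
contact_force: [0.9, -0.5, 0.1]
gripper_width: 0.0876
```

Run:
```python
from h import *
show(); inc([.52,.07,.42],Rtool())
d_=load('top0'); hsv=cv2.cvtColor(d_['color'],cv2.COLOR_RGB2HSV)
m=((hsv[...,0]>65)&(hsv[...,0]<95)&(hsv[...,1]>55)).astype(np.uint8); m[:,:180]=0;m[:,270:]=0
m=cv2.morphologyEx(m,cv2.MORPH_OPEN,np.ones((3,3)))
c=max(cv2.findContours(m,0,2)[0],key=cv2.contourArea); q=cv2.approxPolyDP(c,5,True).reshape(-1,2)
P=onz(d_,q,0.003); print(q.tolist(),P.round(3).tolist(),P.mean(0))
```

```text
time_s 1.15
joints [-16.185, 0.19, 4.636, -0.001, -94.39, -89.078]
tcp_pos [0.393, -0.314, 0.458]
eef_rot [180.0, 0.056, 164.737]
contact_force [0.877, -0.461, 0.1]
gripper_width 0.088
shift [-0.0218, 0.4037, 0.0383] rot [0.4192, -0.3521, 1.0176] | 0.406 66.2
[[202, 211], [199, 261], [249, 263], [251, 212]] [[0.573, 0.465, 0.003], [0.39, 0.472, 0.003], [0.382, 0.289, 0.003], [0.569, 0.284, 0.003]] [0.47837749 0.37732465 0.003     ]
```

Call:
step_arm(
  increments=[
    [[0,0.04,0],[0,0,0.1],0],
    [[0,0.08,0],[0.02,0,0.2],0],
    [[0,0.12,0],[0.05,-0.04,0.3],0],
    [[0,0.16,0],[0.1,-0.08,0.4],0],
    [[-0.005,0.2,0],[0.15,-0.13,0.5],0],
    [[-0.01,0.25,0],[0.2,-0.17,0.6],0],
    [[-0.01,0.29,0.01],[0.25,-0.21,0.7],0],
    [[-0.015,0.33,0.02],[0.31,-0.26,0.8],0],
    [[-0.02,0.37,0.03],[0.37,-0.3,0.9],0],
    [[-0.022,0.404,0.038],[0.419,-0.352,1.018],0],
  ],
)

```text
time_s: 2.15
tcp_pos: [0.5646, -0.0836, 0.4776]
eef_rot: [-165.6, 17.6, 121.6]
contact_force: [0.4, -0.6, 0.3]
gripper_width: 0.0875
```

Run:
```python
from h import *
show(); inc([.52,.07,.42],Rtool())
snap('wrist','w1.png'); snap('side','s1.png')
```

```text
time_s 2.15
joints [23.747, 9.013, 5.411, 19.148, -98.47, -173.6]
tcp_pos [0.565, -0.084, 0.478]
eef_rot [-165.648, 17.633, 121.559]
contact_force [0.378, -0.646, 0.306]
gripper_width 0.088
shift [0.1644, 0.0431, -0.0026] rot [0.0382, -0.127, 0.256] | 0.17 16.5
```

View pics/w1.png

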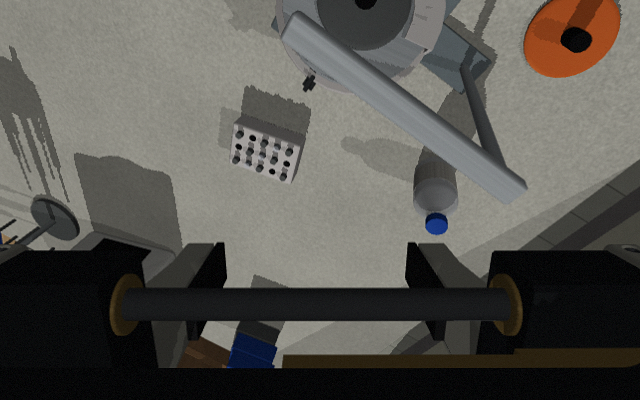

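View pics/s1.png

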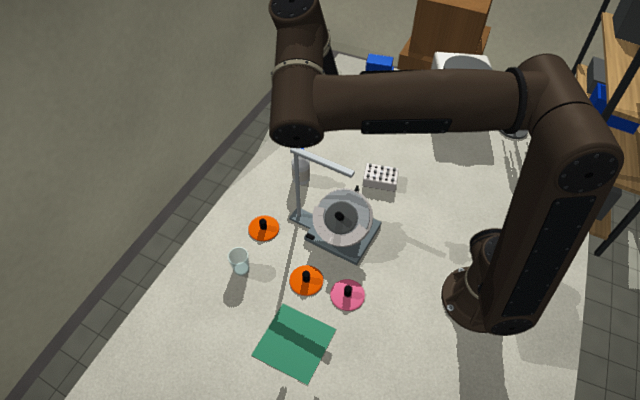

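The picture shows the arm clear of everything, but joint 6 is at its limit, so I'll unwind it the other way.

Call:
step_arm(
  increments=[
    [[0.02,0.005,0],[0,0,-0.15],0],
    [[0.04,0.01,0],[0,0,-0.3],0],
    [[0.06,0.015,0],[0,0,-0.45],0],
    [[0.08,0.02,0],[0,0,-0.6],0],
    [[0.1,0.025,0],[0,0,-0.75],0],
    [[0.12,0.03,0],[0,0,-0.9],0],
    [[0.13,0.035,0],[0,0,-1.05],0],
    [[0.14,0.04,0],[0,0,-1.2],0],
    [[0.15,0.04,0],[0,0,-1.35],0],
    [[0.15,0.04,0],[0,0,-1.5],0],
  ],
)

```text
time_s: 3.25
tcp_pos: [0.5223, 0.0555, 0.4234]
eef_rot: [-161.1, -12.3, -156.5]
contact_force: [0.7, -0.1, 0.6]
gripper_width: 0.0877
```

Call:
step_arm(
  increments=[
    [[0,0,0],[0,0,-0.15],0],
    [[0,0,0],[0,0,-0.3],0],
    [[0,0,0],[0,0,-0.45],0],
    [[0,0,0],[0,0,-0.6],0],
    [[0,0,0],[0,0,-0.75],0],
    [[0,0,0],[0,0,-0.9],0],
    [[0,0,0],[0,0,-1.05],0],
    [[0,0,0],[0,0,-1.2],0],
    [[0,0,0],[0,0,-1.35],0],
    [[0,0,0],[0,0,-1.5],0],
  ],
)

```text
time_s: 4.25
tcp_pos: [0.5226, 0.0546, 0.4239]
eef_rot: [168.4, -19.3, -66.5]
contact_force: [-0.2, 0.0, -0.2]
gripper_width: 0.0881
```

Call:
step_arm(
  increments=[
    [[0,0,0],[0,0,-0.15],0],
    [[0,0,0],[0,0,-0.3],0],
    [[0,0,0],[0,0,-0.45],0],
    [[0,0,0],[0,0,-0.6],0],
    [[0,0,0],[0,0,-0.75],0],
    [[0,0,0],[0,0,-0.9],0],
    [[0,0,0],[0,0,-1.05],0],
    [[0,0,0],[0,0,-1.2],0],
    [[0,0,0],[0,0,-1.35],0],
    [[0,0,0],[0,0,-1.5],0],
  ],
)

```text
time_s: 5.25
tcp_pos: [0.5226, 0.0546, 0.4239]
eef_rot: [159.6, 9.5, 15.7]
contact_force: [-0.5, 0.1, 0.5]
gripper_width: 0.0876
```

Run:
```python
from h import *
show(); 
for o in (0,10,20): inc([.515,.05,.40],Rtool(o))
```

```text
time_s 5.25
joints [38.618, 7.831, -1.008, 15.231, -97.666, 68.645]
tcp_pos [0.523, 0.055, 0.424]
eef_rot [159.613, 9.542, 15.702]
contact_force [-0.52, 0.067, 0.513]
gripper_width 0.088
shift [-0.0045, -0.0065, 0.0242] rot [-0.0976, -0.1041, -1.1717] | 0.025 67.6
shift [-0.0045, -0.0065, 0.0242] rot [-0.0898, -0.1144, -1.346] | 0.025 77.6
shift [-0.0045, -0.0065, 0.0242] rot [-0.0812, -0.1244, -1.5202] | 0.025 87.5
```

Call:
step_arm(
  increments=[
    [[0,0,0],[-0.01,-0.01,-0.14],0],
    [[0,0,0],[-0.02,-0.02,-0.28],0],
    [[0,0,0],[-0.03,-0.03,-0.42],0],
    [[0,0,0],[-0.04,-0.045,-0.56],0],
    [[0,-0.002,0.005],[-0.05,-0.06,-0.7],0],
    [[0,-0.003,0.01],[-0.055,-0.07,-0.84],0],
    [[-0.002,-0.004,0.015],[-0.065,-0.08,-0.98],0],
    [[-0.003,-0.005,0.02],[-0.075,-0.095,-1.12],0],
    [[-0.004,-0.006,0.024],[-0.085,-0.105,-1.26],0],
    [[-0.0045,-0.0065,0.024],[-0.09,-0.114,-1.346],0],
  ],
)

```text
time_s: 6.25
tcp_pos: [0.5147, 0.0499, 0.3997]
eef_rot: [-174.2, 29.5, 96.5]
contact_force: [0.1, -0.2, 0.5]
gripper_width: 0.0874
```

Run:
```python
from h import *
show(); 
for o in (10,): inc([.515,.05,.40],Rtool(o))
snap('wrist','w2.png'); snap('side','s2.png')
```

```text
time_s 6.25
joints [42.189, 8.656, -7.579, 19.99, -96.387, 141.016]
tcp_pos [0.515, 0.05, 0.4]
eef_rot [-174.226, 29.543, 96.497]
contact_force [0.073, -0.195, 0.545]
gripper_width 0.087
shift [-0.0001, 0.0003, -0.0003] rot [-0.0009, 0.0008, -0.0003] | 0.0 0.1
```

View pics/w2.png

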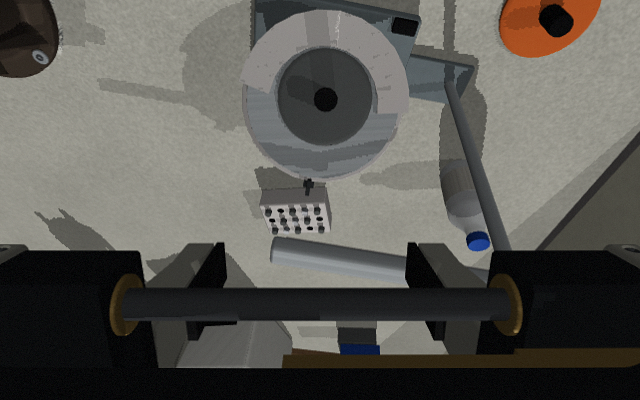

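View pics/s2.png

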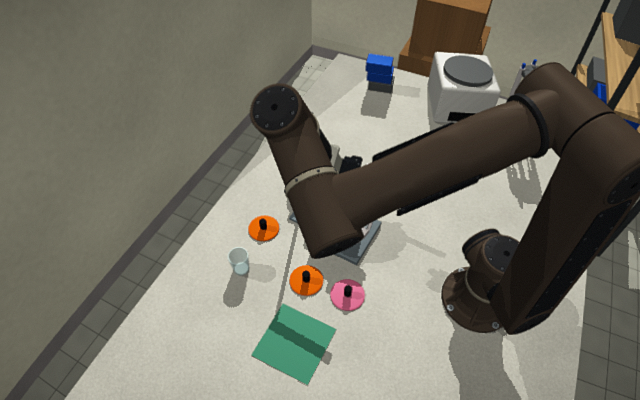

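The wrist picture w2 looks square on to the wheel: cover at about (326,95), knob at (326,100), fin at (308,184), guard above. Now I'll measure the disc and the knob.

Run:
```python
from h import *
W=load('w2'); im=W['color']; g=cv2.cvtColor(im,cv2.COLOR_RGB2GRAY)
print('pred C',proj(W,C),'cover ctr',proj(W,C+.0065*d+.008*n),'knobtop',proj(W,C+.0065*d+.046*n))
a=im[5:195,225:425]; cv2.imwrite('pics/zw.png',cv2.resize(a,None,fx=3,fy=3,interpolation=cv2.INTER_CUBIC)[:,:,::-1])
m=(g<35).astype(np.uint8); m[:,:300]=0;m[:,350:]=0;m[:80]=0;m[120:]=0
k=max(cv2.findContours(m,0,1)[0],key=cv2.contourArea).reshape(-1,2); 
P=onplane(W,k,C+.046*n,n); c2=cv2.minEnclosingCircle(k.astype(np.float32)); print('knob px',c2)
kc=onplane(W,[c2[0]],C+.046*n,n)[0]; print('knob ctr',kc,'rel C: d,y',(kc-C)@d,(kc-C)@yr,'diam',c2[1]*2)
# radial edge search for wheel rim and cover: gradient profile
c0=np.array(proj(W,C)[0]); 
def circ(rad,h,c,lo,hi):
    pts=[]
    for th in np.radians(np.arange(0,360,4)):
        dirv=np.cos(th)*d+np.sin(th)*yr
        rr=np.arange(rad-.012,rad+.012,.0005)
        px=proj(W,c+h*n+rr[:,None]*dirv).astype(np.float32)
        v=cv2.remap(g.astype(np.float32),px[:,0].reshape(1,-1),px[:,1].reshape(1,-1),1).ravel()
        v=cv2.GaussianBlur(v.reshape(1,-1),(7,1),0).ravel(); gr=np.gradient(v); i=np.argmax(np.abs(gr))
        if abs(gr[i])>lo: pts.append([rr[i]*np.cos(th),rr[i]*np.sin(th)])
    pts=np.array(pts)
    for _ in range(4):
        A=np.c_[2*pts,np.ones(len(pts))]; s=np.linalg.lstsq(A,(pts**2).sum(1),rcond=None)[0]; rr_=np.sqrt(s[2]+s[:2]@s[:2]); e=np.hypot(*(pts-s[:2]).T)-rr_; pts=pts[np.abs(e)<max(.001,1.5*e.std())]
    return s[:2].round(4),rr_.round(4),len(pts),e.std().round(4)
print('cover',circ(.056,.008,C+.0065*d,1,0)); print('rim',circ(.092,0,C,1,0))
```

```text
pred C [[324.75622386 105.59423309]] cover ctr [[325.92593903 100.28321951]] knobtop [[326.91439771 101.40489274]]
knob px ((324.7432556152344, 99.01351165771484), 12.421131134033203)
knob ctr [ 0.50791767 -0.00898953  0.15557217] rel C: d,y 0.008529990686711819 -0.0027411822383935167 diam 24.842262268066406
cover (array([ 0.0032, -0.0023]), np.float64(0.0563), 57, np.float64(0.0004))
rim (array([ 0.0059, -0.0025]), np.float64(0.0987), 43, np.float64(0.0021))
```

View pics/zw.png

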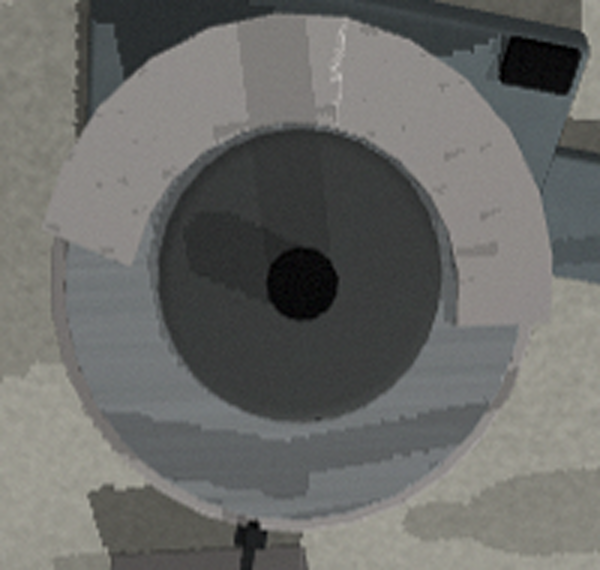

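Run:
```python
from h import *
K=C+.0088*d-.0026*yr
for h in (.1,.07,.014): inc(K+h*n,Rtool(10))
```

```text
shift [0.0703, 0.0104, 0.1875] rot [-0.0005, 0.0004, -0.0045] | 0.201 0.3
shift [0.0703, 0.0104, 0.2175] rot [-0.0005, 0.0004, -0.0045] | 0.229 0.3
shift [0.0703, 0.0105, 0.2735] rot [-0.0005, 0.0004, -0.0045] | 0.283 0.3
```

Call:
step_arm(
  increments=[
    [[0.03,0.005,0.03],[0,0,0],0],
    [[0.05,0.01,0.06],[0,0,0],0],
    [[0.07,0.0105,0.09],[0,0,0],0],
    [[0.0703,0.0105,0.12],[0,0,0],0],
    [[0.0703,0.0105,0.15],[0,0,0],0],
    [[0.0703,0.0105,0.175],[0,0,0],0],
    [[0.0703,0.0105,0.19],[0,0,0],0],
    [[0.0703,0.0105,0.2],[0,0,0],0],
    [[0.0703,0.0105,0.2],[0,0,0],0],
  ],
)

```text
time_s: 7.25
tcp_pos: [0.5102, 0.0113, 0.191]
eef_rot: [-174.4, 29.6, 96.0]
contact_force: [0.1, 0.7, -0.4]
gripper_width: 0.0877
```

Run:
```python
from h import *
show(); K=C+.0088*d-.0026*yr; inc(K+.014*n,Rtool(10))
snap('wrist','w3.png')
```

```text
time_s 7.25
joints [39.091, 14.18, -28.995, 22.383, -70.311, 133.391]
tcp_pos [0.51, 0.011, 0.191]
eef_rot [-174.411, 29.593, 95.992]
contact_force [0.136, 0.746, -0.378]
gripper_width 0.088
shift [0.0004, -0.0001, 0.0729] rot [-0.0021, 0.0009, -0.008] | 0.073 0.5
```

View pics/w3.png

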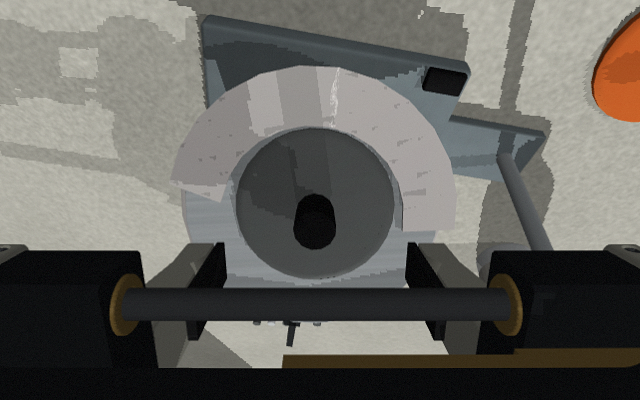

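Run:
```python
from h import *
W=load('w3'); K=C+.0088*d-.0026*yr
print(proj(W,[K+.046*n,K+.046*n-.013*d,K+.008*n+.013*d,K+.008*n+.056*d,K+.008*n-.056*d,K+.008*n+.056*yr,K+.008*n-.056*yr]).round(1).tolist())
g=cv2.cvtColor(W['color'],cv2.COLOR_RGB2GRAY); m=(g<35).astype(np.uint8); m[:,:285]=0;m[:,345:]=0;m[:180]=0;m[265:]=0
k=max(cv2.findContours(m,0,1)[0],key=cv2.contourArea).reshape(-1,2); print(k.min(0),k.max(0))
```

```text
[[313.9, 230.0], [310.3, 249.7], [317.3, 191.7], [328.3, 129.0], [301.7, 279.9], [392.7, 221.9], [233.9, 196.6]]
[293 194] [335 249]
```

Prediction and picture agree to about 1 px (knob spans 293–335 by 194–249), so I'll descend and grip.

Call:
step_arm(
  increments=[
    [[0,0,0.02],[0,0,0],0],
    [[0,0,0.04],[0,0,0],0],
    [[0,0,0.055],[0,0,0],0],
    [[0,0,0.066],[0,0,0],0],
    [[0,0,0.073],[0,0,0],0],
    [[0,0,0.073],[0,0,0],0.5],
    [[0,0,0.073],[0,0,0],1],
    [[0,0,0.073],[0,0,0],1],
    [[0,0,0.073],[0,0,0],1],
    [[0,0,0.073],[0,0,0],1],
  ],
  force=25,
)

```text
time_s: 8.3
tcp_pos: [0.5078, -0.024, 0.1286]
eef_rot: [-174.5, 29.5, 96.1]
contact_force: [0.2, -0.2, 0.2]
gripper_width: 0.0531
```

Call:
step_arm(
  increments=[
    [[0,0,0],[0,0,0],1],
    [[0,0,0],[0,0,0],1],
    [[0,0,0],[0,0,0],1],
  ],
)

```text
time_s: 8.6
tcp_pos: [0.5075, -0.0243, 0.1283]
eef_rot: [-174.4, 29.6, 96.1]
contact_force: [-1.1, 0.0, 0.0]
gripper_width: 0.0294
```

Run:
```python
from h import *
show()
```

```text
time_s 8.6
joints [35.71, 16.884, -35.926, 25.812, -60.518, 131.421]
tcp_pos [0.508, -0.024, 0.128]
eef_rot [-174.442, 29.559, 96.102]
contact_force [-1.057, 0.015, 0.036]
gripper_width 0.029
```

Still closing; once it grips I'll lift a little.

Call:
step_arm(
  increments=[
    [[0,0,0],[0,0,0],1],
    [[0,0,0],[0,0,0],1],
    [[0,0,0],[0,0,0],1],
    [[0,0,0],[0,0,0],1],
    [[0,0,-0.005],[0,0,0],1],
    [[0,0,-0.015],[0,0,0],1],
    [[0,0,-0.03],[0,0,0],1],
    [[0,0,-0.05],[0,0,0],1],
    [[0,0,-0.07],[0,0,0],1],
    [[0,0,-0.09],[0,0,0],1],
  ],
)

```text
time_s: 9.6
tcp_pos: [0.5116, 0.0214, 0.2076]
eef_rot: [-174.5, 29.5, 96.1]
contact_force: [0.6, -0.4, -0.8]
gripper_width: 0.0256
```

Run:
```python
from h import *
show(); snap('wrist','w4.png')
M=np.array([.477,.378,0])
Rv=lambda yaw:R.from_euler('xyz',[180,0,yaw],degrees=True).as_matrix()
for y in (96,130,150):inc(M+[0,0,.2],Rv(y))
inc([.51,.1,.27],Rtool(10))
```

```text
time_s 9.6
joints [39.927, 13.633, -27.073, 21.751, -72.718, 133.849]
tcp_pos [0.512, 0.021, 0.208]
eef_rot [-174.467, 29.528, 96.101]
contact_force [0.56, -0.388, -0.807]
gripper_width 0.026
shift [0.3156, -0.0141, -0.1658] rot [-0.0894, 0.5137, -0.0226] | 0.357 29.9
shift [0.3156, -0.0141, -0.1658] rot [-0.2394, 0.4724, -0.6024] | 0.357 46.0
shift [0.3156, -0.0141, -0.1658] rot [-0.3252, 0.4335, -0.943] | 0.357 62.3
shift [0.0375, -0.0036, -0.0898] rot [0.0043, -0.0014, -0.0068] | 0.097 0.5
```

View pics/w4.png

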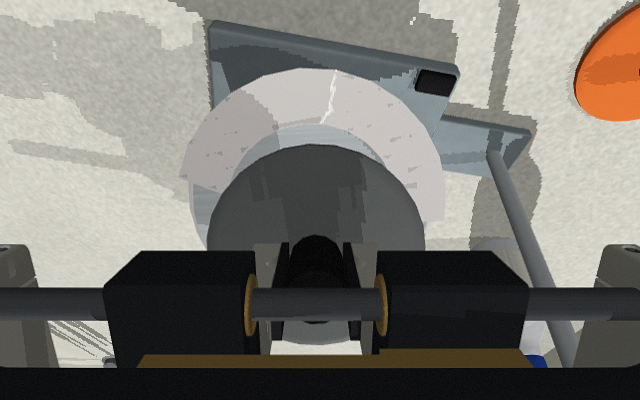

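Call:
step_arm(
  increments=[
    [[0.03,-0.001,-0.03],[-0.009,0.05,0],1],
    [[0.07,-0.003,-0.055],[-0.018,0.1,0],1],
    [[0.11,-0.005,-0.075],[-0.027,0.15,0],1],
    [[0.15,-0.007,-0.095],[-0.036,0.21,0],1],
    [[0.19,-0.009,-0.115],[-0.045,0.26,-0.01],1],
    [[0.22,-0.01,-0.13],[-0.054,0.31,-0.01],1],
    [[0.25,-0.012,-0.14],[-0.063,0.36,-0.02],1],
    [[0.28,-0.013,-0.15],[-0.072,0.41,-0.02],1],
    [[0.3,-0.014,-0.16],[-0.08,0.46,-0.02],1],
    [[0.3156,-0.0141,-0.1658],[-0.0894,0.5137,-0.0226],1],
  ],
)

```text
time_s: 10.65
tcp_pos: [0.4752, 0.3773, 0.1953]
eef_rot: [-179.7, -0.0, 96.0]
contact_force: [-0.1, 0.3, -0.7]
gripper_width: 0.0253
```

Run:
```python
from h import *
show()
M=np.array([.477,.378,0])
Rv=lambda yaw:R.from_euler('xyz',[180,0,yaw],degrees=True).as_matrix()
inc(M+[0,0,.2],Rv(96)); inc(M+[0,0,.06],Rv(96))
```

```text
time_s 10.65
joints [56.742, 15.549, -10.605, -0.226, -64.001, 129.334]
tcp_pos [0.475, 0.377, 0.195]
eef_rot [-179.745, -0.009, 95.976]
contact_force [-0.134, 0.293, -0.68]
gripper_width 0.025
shift [0.0006, 0.0019, -0.0047] rot [-0.0044, -0.0002, -0.0004] | 0.005 0.3
shift [0.0005, 0.0025, 0.1353] rot [-0.0044, -0.0002, -0.0004] | 0.135 0.3
```

Call:
step_arm(
  increments=[
    [[0.0005,0.002,0.03],[-0.004,0,0],1],
    [[0.0005,0.002,0.06],[-0.004,0,0],1],
    [[0.0005,0.0025,0.09],[-0.004,0,0],1],
    [[0.0005,0.0025,0.115],[-0.004,0,0],1],
    [[0.0005,0.0025,0.135],[-0.004,0,0],1],
    [[0.0005,0.0025,0.15],[-0.004,0,0],1],
    [[0.0005,0.0025,0.155],[-0.004,0,0],1],
    [[0.0005,0.0025,0.155],[-0.004,0,0],1],
  ],
)

```text
time_s: 11.45
tcp_pos: [0.4771, 0.3756, 0.0398]
eef_rot: [-179.9, 0.2, 95.9]
contact_force: [-0.5, -0.6, -0.6]
gripper_width: 0.0252
```

Run:
```python
from h import *
show()
snap('wrist','w5.png')
c,_=snap('side','s5.png');snap('top','t5.png')
a=c['color'][280:400,230:360]; cv2.imwrite('pics/zs5.png',cv2.resize(a,None,fx=5,fy=5,interpolation=2)[:,:,::-1])
```

```text
time_s 11.45
joints [56.649, 24.541, -20.555, 0.056, -45.096, 129.222]
tcp_pos [0.477, 0.376, 0.04]
eef_rot [-179.909, 0.174, 95.91]
contact_force [-0.497, -0.586, -0.554]
gripper_width 0.025
```

View pics/w5.png

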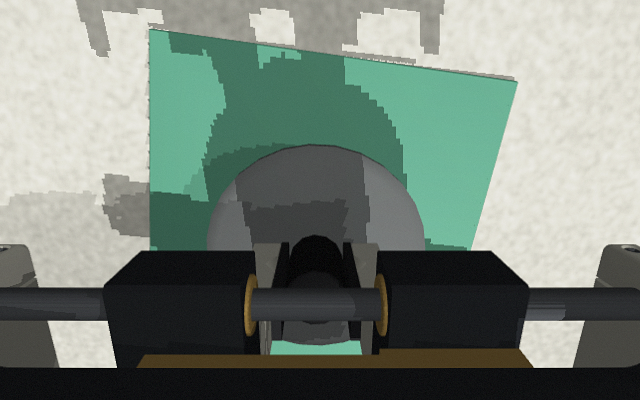

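View pics/zs5.png

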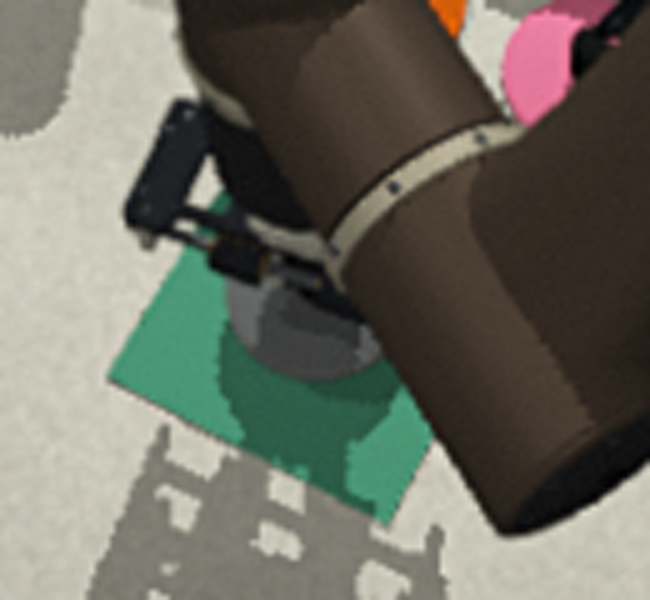

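Run:
```python
from h import *
W=load('w5'); P=onz(W,[[150,29],[516,80],[149,200],[478,225]],.003); print(P.round(4))
e=P[1]-P[0]; e/=np.linalg.norm(e); f=np.array([e[1],-e[0],0]); 
m=(P[0]+P[1])/2; 
for s in(1,-1): print('ctr',m+s*.095*f)
inc([.477,.377,.0175],R.from_euler('xyz',[180,0,96],degrees=True).as_matrix())
```

```text
[[0.3852 0.4751 0.003 ]
 [0.5715 0.4705 0.003 ]
 [0.3818 0.3857 0.003 ]
 [0.5708 0.3902 0.003 ]]
ctr [0.4759438  0.37781487 0.003     ]
ctr [0.4806785  0.56775587 0.003     ]
shift [0.0007, -0.0008, 0.0238] rot [0.0005, 0.0008, -0.0015] | 0.024 0.1
```

Call:
step_arm(
  increments=[
    [[0.001,-0.001,0.008],[0,0,0],1],
    [[0.001,-0.001,0.015],[0,0,0],1],
    [[0.001,-0.001,0.018],[0,0,0],1],
    [[0.001,-0.001,0.02],[0,0,0],1],
    [[0.001,-0.001,0.0215],[0,0,0],1],
    [[0.001,-0.001,0.0225],[0,0,0],1],
  ],
)

```text
time_s: 12.2
tcp_pos: [0.4763, 0.3766, 0.0176]
eef_rot: [-180.0, 0.1, 95.9]
contact_force: [0.3, 0.5, -1.4]
gripper_width: 0.0252
```

Call:
step_arm(
  increments=[
    [[0,0,0.0005],[0,0,0],1],
    [[0,0,0.001],[0,0,0],1],
  ],
)

```text
time_s: 12.4
tcp_pos: [0.4763, 0.3766, 0.0174]
eef_rot: [-180.0, 0.1, 95.9]
contact_force: [-3.3, -2.3, 9.5]
gripper_width: 0.0253
```

Contact (9.5 N). Release and lift.

Call:
step_arm(
  increments=[
    [[0,0,-0.0005],[0,0,0],0.6],
    [[0,0,-0.0005],[0,0,0],0.3],
    [[0,0,-0.0005],[0,0,0],0],
    [[0,0,-0.0005],[0,0,0],0],
    [[0,0,-0.0005],[0,0,0],0],
    [[0,0,-0.005],[0,0,0],0],
    [[0,0,-0.02],[0,0,0],0],
    [[0,0,-0.05],[0,0,0],0],
    [[0,0,-0.09],[0,0,0],0],
    [[0,0,-0.13],[0,0,0],0],
  ],
)

```text
time_s: 13.4
tcp_pos: [0.4761, 0.3765, 0.1481]
eef_rot: [-179.9, 0.2, 95.9]
contact_force: [1.8, 1.4, 0.2]
gripper_width: 0.0874
```

Run:
```python
from h import *
show(); snap('wrist','w6.png')
inc(C+.035*d+.15*n+.0025*d,Rtool(10)); inc([.5,.12,.34],Rtool(10))
```

```text
time_s 13.4
joints [56.788, 17.771, -14.232, 0.053, -58.161, 129.086]
tcp_pos [0.476, 0.376, 0.148]
eef_rot [-179.932, 0.155, 95.901]
contact_force [1.763, 1.447, 0.155]
gripper_width 0.087
shift [-0.3136, 0.0063, -0.0763] rot [0.1024, -0.5187, 0.015] | 0.323 30.3
shift [-0.2592, -0.0047, -0.185] rot [0.1024, -0.5187, 0.015] | 0.319 30.3
```

View pics/w6.png

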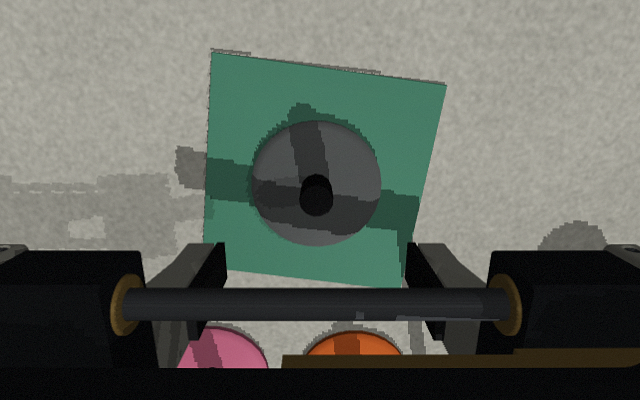

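Run:
```python
from h import *
W=load('w6'); P=onz(W,[[211,52],[446,85],[401,289],[203,268]],.003); print(P.round(4),P.mean(0))
g=onz(W,[[252,183],[381,183],[316,121],[316,245]],.011); print(g.round(4), (g[0]+g[1])/2,(g[2]+g[3])/2)
```

```text
[[0.3842 0.475  0.003 ]
 [0.5724 0.4698 0.003 ]
 [0.5687 0.2824 0.003 ]
 [0.3801 0.2853 0.003 ]] [0.47637858 0.37814025 0.003     ]
[[0.4229 0.3746 0.011 ]
 [0.5315 0.3859 0.011 ]
 [0.4714 0.4314 0.011 ]
 [0.4827 0.3233 0.011 ]] [0.47720134 0.38026502 0.011     ] [0.47707823 0.37736986 0.011     ]
```

Call:
step_arm(
  increments=[
    [[-0.01,0,-0.05],[0.01,-0.05,0],0.3],
    [[-0.03,0,-0.1],[0.02,-0.1,0],0.6],
    [[-0.06,0,-0.13],[0.03,-0.15,0],1],
    [[-0.09,0,-0.15],[0.04,-0.2,0],1],
    [[-0.12,0,-0.17],[0.05,-0.26,0],1],
    [[-0.15,0,-0.18],[0.06,-0.31,0],1],
    [[-0.18,0,-0.185],[0.07,-0.36,0],1],
    [[-0.21,0,-0.185],[0.08,-0.41,0],1],
    [[-0.24,-0.004,-0.185],[0.09,-0.46,0.01],1],
    [[-0.259,-0.0047,-0.185],[0.1024,-0.5187,0.015],1],
  ],
)

```text
time_s: 14.45
tcp_pos: [0.498, 0.1172, 0.333]
eef_rot: [-173.8, 29.9, 96.6]
contact_force: [0.3, 0.7, 0.5]
gripper_width: 0.0131
```

Run:
```python
from h import *
show(); W,_=snap('wrist','w7.png')
```

```text
time_s 14.45
joints [48.485, 11.93, -11.049, 17.258, -92.418, 133.272]
tcp_pos [0.498, 0.117, 0.333]
eef_rot [-173.782, 29.883, 96.599]
contact_force [0.327, 0.652, 0.479]
gripper_width 0.013
```

View pics/w7.png

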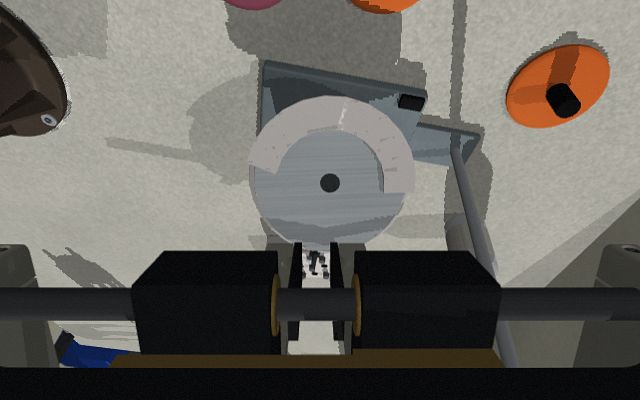

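The cover sits within 1–2 mm of the mat's centre. The bare wheel shows a hub dot at (330,183), which I'll use to refine the wheel's centre.

Run:
```python
from h import *
W=load('w7'); g=cv2.cvtColor(W['color'],cv2.COLOR_RGB2GRAY)
m=(g[165:200,310:350]<90).astype(np.uint8); M=cv2.moments(m,True); u=[310+M['m10']/M['m00'],165+M['m01']/M['m00']]; print(u,M['m00'])
p=onplane(W,[u],C,n)[0]; print('hub',p,'rel d,yr',(p-C)@d,(p-C)@yr)
# fin direction
a=W['color'][85:260,235:425]; cv2.imwrite('pics/zw7.png',cv2.resize(a,None,fx=4,fy=4)[:600,:,::-1])
```

```text
[329.52702702702703, 182.60472972972974] 296.0
hub [ 0.50533091 -0.03778851  0.11914994] rel d,yr 0.0017001290877634331 -0.0028081028561048084
```

View pics/zw7.png

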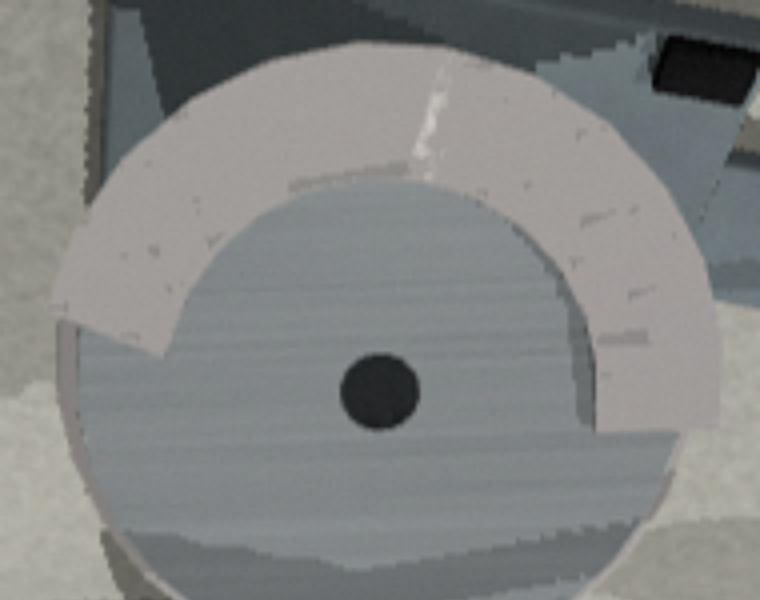

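```bash
cat >> h.py <<'E'
Cw=C+.0017*d-.0028*yr
def P(th,rr=.04): t=np.radians(th); return Cw+rr*(-d*np.cos(t)+yr*np.sin(t))
E
python3 - <<'E'
from h import *
inc(P(100)+.06*n,Rtool(10)); inc(P(100)+.01*n,Rtool(10))
E
```

```text
shift [-0.0267, 0.0585, 0.2] rot [-0.0112, 0.0125, 0.0014] | 0.21 1.0
shift [-0.026, 0.059, 0.25] rot [-0.0112, 0.0125, 0.0014] | 0.258 1.0
```

Call:
step_arm(
  increments=[
    [[-0.005,0.015,0.04],[-0.01,0.01,0],1],
    [[-0.01,0.03,0.08],[-0.01,0.012,0],1],
    [[-0.018,0.045,0.12],[-0.011,0.0125,0],1],
    [[-0.026,0.059,0.16],[-0.011,0.0125,0],1],
    [[-0.026,0.059,0.195],[-0.011,0.0125,0],1],
    [[-0.026,0.059,0.22],[-0.011,0.0125,0],1],
    [[-0.026,0.059,0.235],[-0.011,0.0125,0],1],
    [[-0.026,0.059,0.245],[-0.011,0.0125,0],1],
    [[-0.026,0.059,0.25],[-0.011,0.0125,0],1],
    [[-0.026,0.059,0.25],[-0.011,0.0125,0],1],
  ],
)

```text
time_s: 15.5
tcp_pos: [0.5471, -0.0254, 0.124]
eef_rot: [-174.4, 29.1, 96.6]
contact_force: [0.2, -0.7, -0.4]
gripper_width: 0.0006
```

Run:
```python
from h import *
show(); inc(P(100)+.002*n,Rtool(10)); snap('wrist','w8.png')
```

```text
time_s 15.5
joints [32.955, 19.953, -31.945, 26.774, -60.121, 134.159]
tcp_pos [0.547, -0.025, 0.124]
eef_rot [-174.436, 29.095, 96.595]
contact_force [0.199, -0.711, -0.398]
gripper_width 0.001
shift [-0.0043, -0.0019, 0.0102] rot [0.0035, -0.0069, 0.002] | 0.011 0.5
```

View pics/w8.png

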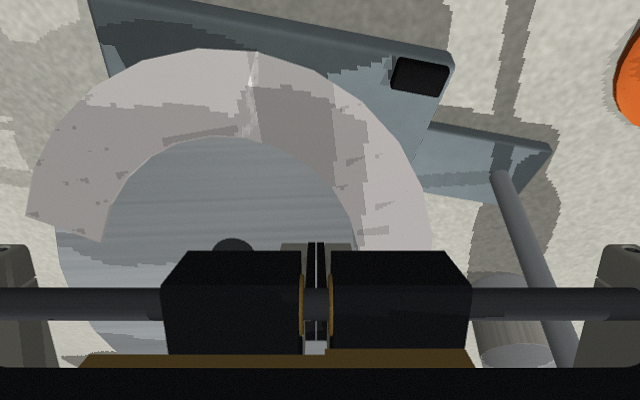

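Hovering about 12 mm over the face with the post and guard clear. Touch down.

Call:
step_arm(
  increments=[
    [[-0.003,-0.001,0.004],[0.0035,-0.007,0.002],1],
    [[-0.004,-0.002,0.008],[0.0035,-0.007,0.002],1],
    [[-0.004,-0.002,0.01],[0.0035,-0.007,0.002],1],
    [[-0.004,-0.002,0.011],[0.0035,-0.007,0.002],1],
  ],
)

```text
time_s: 15.95
tcp_pos: [0.5448, -0.0347, 0.1164]
eef_rot: [-174.3, 29.5, 96.5]
contact_force: [-0.3, 0.2, -0.5]
gripper_width: 0.0004
```

Run:
```python
from h import *
show(); inc(P(100),Rtool(10)); s=r.get_state(); print('h',(s['tcp_pos']-Cw)@n, 'Fn',s['contact_force']@n)
```

```text
time_s 15.95
joints [32.29, 20.316, -33.098, 27.65, -59.033, 133.584]
tcp_pos [0.545, -0.035, 0.116]
eef_rot [-174.259, 29.515, 96.516]
contact_force [-0.26, 0.174, -0.461]
gripper_width 0.0
shift [-0.0002, 0.0003, 0.0009] rot [-0.0002, 0.0003, 0.0001] | 0.001 0.0
h 0.0009324143061473754 Fn -0.32357129081712005
```

Call:
step_arm(
  increments=[
    [[0,0,0.001],[0,0,0],1],
    [[0,0,0.0015],[0,0,0],1],
  ],
)

```text
time_s: 16.15
tcp_pos: [0.545, -0.0351, 0.1162]
eef_rot: [-174.3, 29.5, 96.5]
contact_force: [-7.1, 7.2, 12.5]
gripper_width: 0.0004
```

Run:
```python
from h import *
s=r.get_state(); print('h',(s['tcp_pos']-Cw)@n, 'Fn',s['contact_force']@n)
Rt=Rtool(10)
for th in range(100,265,10): print(th,(Rt.T@(P(th)-P(100))).round(4).tolist())
```

```text
h 0.0005101997393547537 Fn 14.134109668796858
100 [0.0, 0.0, 0.0]
110 [0.0069, -0.0006, -0.0]
120 [0.0137, -0.0024, -0.0]
130 [0.02, -0.0054, -0.0]
140 [0.0257, -0.0094, 0.0]
150 [0.0306, -0.0143, -0.0]
160 [0.0346, -0.02, 0.0]
170 [0.0376, -0.0263, 0.0]
180 [0.0394, -0.0331, -0.0]
190 [0.04, -0.04, -0.0]
200 [0.0394, -0.0469, -0.0]
210 [0.0376, -0.0537, -0.0]
220 [0.0346, -0.06, -0.0]
230 [0.0306, -0.0657, 0.0]
240 [0.0257, -0.0706, -0.0]
250 [0.02, -0.0746, 0.0]
260 [0.0137, -0.0776, -0.0]
```

Call:
step_arm(
  increments=[
    [[0.003,0,-0.0004],[0,0,0],1],
    [[0.0069,-0.0006,-0.0004],[0,0,0],1],
    [[0.0137,-0.0024,-0.0004],[0,0,0],1],
    [[0.02,-0.0054,-0.0004],[0,0,0],1],
  ],
)

```text
time_s: 16.55
tcp_pos: [0.5381, -0.0173, 0.1064]
eef_rot: [-174.3, 29.5, 96.5]
contact_force: [0.2, 1.8, 5.6]
gripper_width: 0.0007
```

```bash
cat >> h.py <<'E'
def st():
    s=r.get_state(); v=s['tcp_pos']-Cw; print('t',s['time_s'],'h',round(v@n*1e3,2),'th',np.degrees(np.arctan2(v@yr,-v@d)).round(1)%360,'r',np.hypot(v@yr,v@d).round(4),'Fn',round(s['contact_force']@n,1))
    return v
E
python3 - <<'E'
from h import *
v=st(); Rt=Rtool(10)
for th in range(140,265,10): print(th,(Rt.T@(P(th)-Cw-v)).round(4).tolist())
E
```

```text
t 16.55 h 0.58 th 130.6 r 0.0407 Fn 5.8
140 [0.005, -0.0044, 0.0006]
150 [0.0099, -0.0093, 0.0006]
160 [0.0139, -0.015, 0.0006]
170 [0.0169, -0.0213, 0.0006]
180 [0.0187, -0.0281, 0.0006]
190 [0.0193, -0.035, 0.0006]
200 [0.0187, -0.042, 0.0006]
210 [0.0169, -0.0487, 0.0006]
220 [0.0139, -0.055, 0.0006]
230 [0.0099, -0.0607, 0.0006]
240 [0.005, -0.0657, 0.0006]
250 [-0.0007, -0.0697, 0.0006]
260 [-0.007, -0.0726, 0.0006]
```

Call:
step_arm(
  increments=[
    [[0.005,-0.0044,0.0002],[0,0,0],1],
    [[0.0099,-0.0093,0.0002],[0,0,0],1],
    [[0.0139,-0.015,0.0002],[0,0,0],1],
    [[0.0169,-0.0213,0.0002],[0,0,0],1],
    [[0.0187,-0.0281,0.0002],[0,0,0],1],
    [[0.0193,-0.035,0.0002],[0,0,0],1],
  ],
)

```text
time_s: 17.15
tcp_pos: [0.5015, -0.0026, 0.0998]
eef_rot: [-174.4, 29.5, 96.5]
contact_force: [0.3, 3.9, 6.2]
gripper_width: 0.0008
```

Run:
```python
from h import *
v=st(); Rt=Rtool(10)
for th in range(200,265,10): print(th,(Rt.T@(P(th)-Cw-v)).round(4).tolist())
snap('top','t9.png'); snap('side','s9.png'); snap('wrist','w9.png')
```

```text
t 17.15 h 0.58 th 189.8 r 0.0404 Fn 7.3
200 [-0.001, -0.0071, 0.0006]
210 [-0.0028, -0.0138, 0.0006]
220 [-0.0057, -0.0201, 0.0006]
230 [-0.0097, -0.0258, 0.0006]
240 [-0.0147, -0.0308, 0.0006]
250 [-0.0204, -0.0348, 0.0006]
260 [-0.0267, -0.0377, 0.0006]
```

View pics/w9.png

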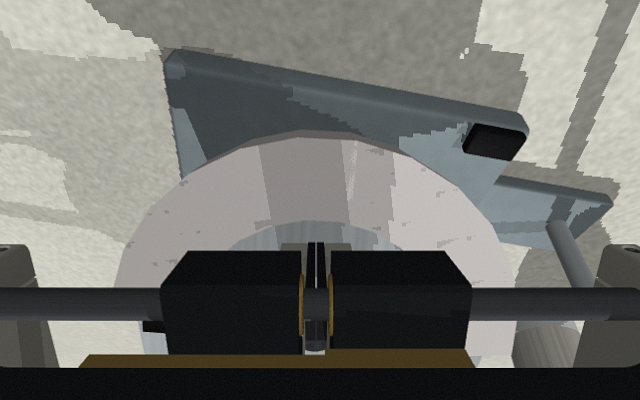

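View pics/t9.png

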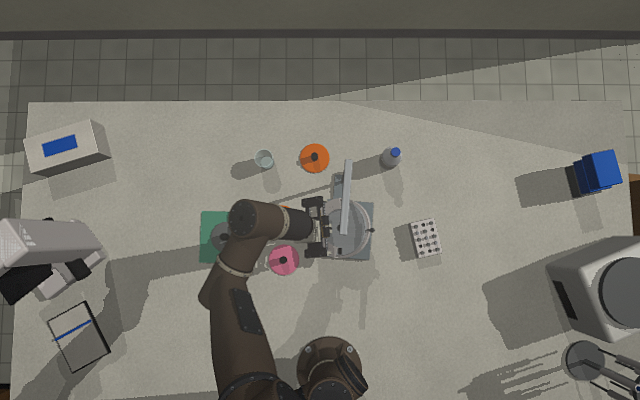

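In w9 the mark is showing at the left, near (150,325), just out of the guard. Continuing the stroke.

Call:
step_arm(
  increments=[
    [[-0.001,-0.0071,0.0],[0,0,0],1],
    [[-0.0028,-0.0138,0.0],[0,0,0],1],
    [[-0.0057,-0.0201,0.0],[0,0,0],1],
    [[-0.0097,-0.0258,0.0],[0,0,0],1],
    [[-0.0147,-0.0308,0.0],[0,0,0],1],
    [[-0.0175,-0.033,0.0],[0,0,0],1],
    [[-0.0175,-0.033,0.0],[0,0,0],1],
  ],
)

```text
time_s: 18.0
tcp_pos: [0.4698, -0.0206, 0.1117]
eef_rot: [-174.4, 29.5, 96.5]
contact_force: [-1.0, 5.3, 8.3]
gripper_width: 0.0006
```

Run:
```python
from h import *
v=st(); T,_=snap('top','t10.png'); snap('wrist','w10.png')
b=T['color'][180:280,290:400]; cv2.imwrite('pics/zt10.png',cv2.resize(b,None,fx=6,fy=6,interpolation=2)[:,:,::-1])
```

```text
t 18.0 h 0.57 th 246.8 r 0.0401 Fn 9.7
```

View pics/zt10.png

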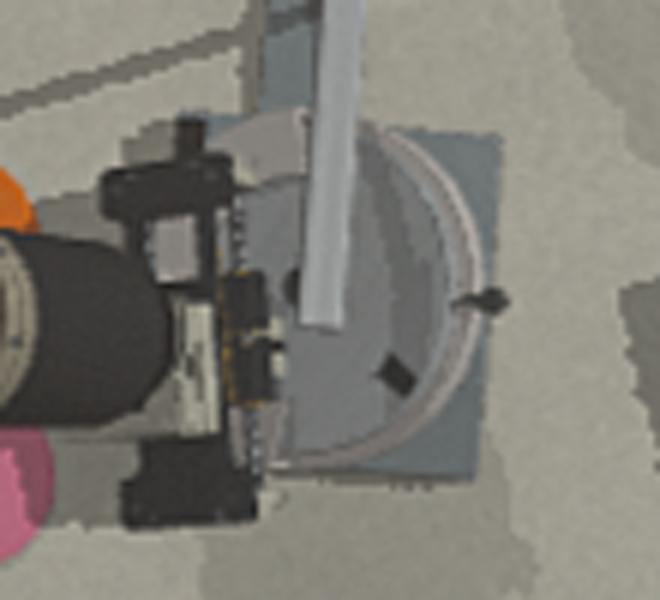

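View pics/w10.png

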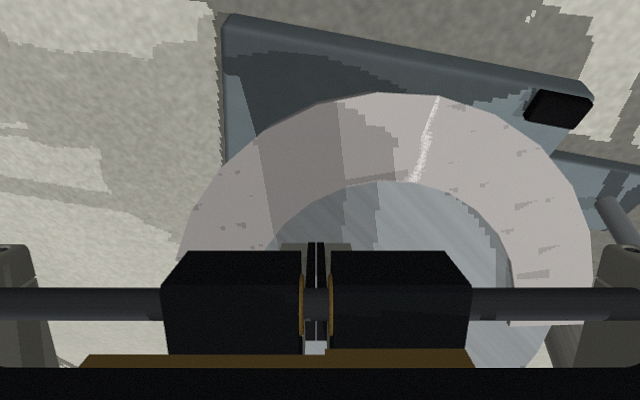

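```bash
cat >> h.py <<'E'
def angp(D,uv,c=None):
    c=Cw if c is None else c
    p=onplane(D,[uv],c,n)[0]-c; return (np.degrees(np.arctan2(p@yr,-p@d))).round(2),np.hypot(p@yr,p@d).round(4)
def mark(D,uv,w=9,thr=75):
    g=cv2.cvtColor(D['color'],cv2.COLOR_RGB2GRAY); u,v=map(int,uv); roi=g[v-w:v+w+1,u-w:u+w+1].astype(float)
    m=(roi<thr).astype(np.uint8); nn,lab,s,cen=cv2.connectedComponentsWithStats(m)
    i=1+np.argmax(s[1:,4]); wt=np.clip(thr+25-roi,0,None)*(cv2.dilate((lab==i).astype(np.uint8),np.ones((3,3))))
    yy,xx=np.mgrid[v-w:v+w+1,u-w:u+w+1]; return ((xx*wt).sum()/wt.sum(),(yy*wt).sum()/wt.sum()),s[i,4]
E
python3 - <<'E'
from h import *
T=load('t10'); f=lambda u,v:(290+(u+.5)/6-.5,180+(v+.5)/6-.5)
c,a=mark(T,f(397,375)); print(c,a,angp(T,f(397,375)),angp(T,c)); print('fin',angp(T,f(463,300)),'hub?',angp(T,f(292,288)))
v=Cw-Cw; s=r.get_state(); Rt=Rtool(10)
for th in (255,265,275,285): print(th,(Rt.T@(P(th)-s['tcp_pos'])).round(4).tolist())
E
```

```text
(np.float64(355.78290993071596), np.float64(242.23325635103927)) 25 (np.float64(-33.62), np.float64(0.0776)) (np.float64(-33.85), np.float64(0.078))
fin (np.float64(0.22), np.float64(0.1005)) hub? (np.float64(169.49), np.float64(0.0045))
255 [-0.0052, -0.0028, 0.0006]
265 [-0.0117, -0.0052, 0.0006]
275 [-0.0186, -0.0064, 0.0006]
285 [-0.0256, -0.0064, 0.0006]
```

Call:
step_arm(
  increments=[
    [[-0.0052,-0.0028,0.0],[0,0,0],1],
    [[-0.0085,-0.0042,0.0],[0,0,0],1],
    [[-0.0117,-0.0052,0.0],[0,0,0],1],
    [[-0.015,-0.006,0.0],[0,0,0],1],
    [[-0.0175,-0.0063,0.0],[0,0,0],1],
    [[-0.0186,-0.0064,0.0],[0,0,0],1],
    [[-0.0186,-0.0064,0.0],[0,0,0],1],
  ],
)

```text
time_s: 18.8
tcp_pos: [0.4656, -0.0369, 0.1213]
eef_rot: [-174.4, 29.5, 96.5]
contact_force: [-0.3, 5.4, 8.4]
gripper_width: 0.0003
```

Run:
```python
from h import *
v=st(); T,_=snap('top','t11.png'); snap('side','s11.png')
b=T['color'][180:280,290:400]; cv2.imwrite('pics/zt11.png',cv2.resize(b,None,fx=6,fy=6,interpolation=2)[:,:,::-1])
s=r.get_state(); Rt=Rtool(10)
for th in (275,278,280,282,285): print(th,(Rt.T@(P(th)-s['tcp_pos'])).round(4).tolist())
```

```text
t 18.8 h 0.56 th 274.8 r 0.0398 Fn 9.9
275 [-0.0001, -0.0002, 0.0006]
278 [-0.0022, -0.0003, 0.0006]
280 [-0.0036, -0.0003, 0.0006]
282 [-0.005, -0.0003, 0.0006]
285 [-0.0071, -0.0002, 0.0006]
```

View pics/zt11.png

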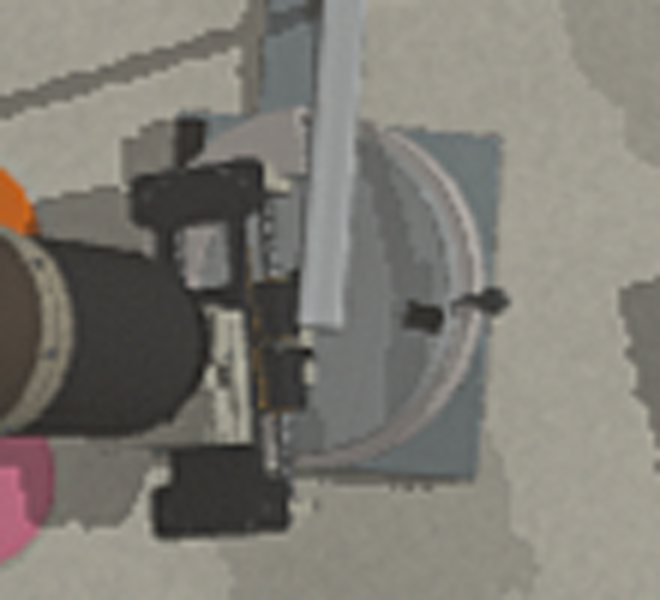

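View pics/s11.png

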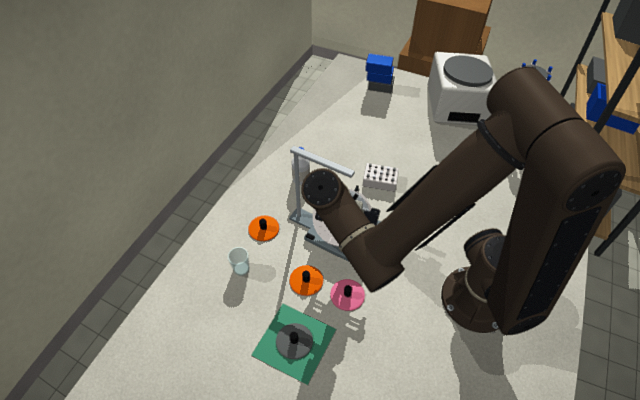

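Run:
```python
from h import *
T=load('t11'); f=lambda u,v:(290+(u+.5)/6-.5,180+(v+.5)/6-.5)
c,a=mark(T,f(423,316),w=6); print(c,a,angp(T,f(423,317)),angp(T,c)); print('fin',angp(T,f(463,300)),angp(T,f(490,300)))
```

```text
(np.float64(360.08749040675366), np.float64(232.42977743668456)) 26 (np.float64(-7.57), np.float64(0.0782)) (np.float64(-7.59), np.float64(0.0783))
fin (np.float64(0.22), np.float64(0.1005)) (np.float64(0.66), np.float64(0.1162))
```

Call:
step_arm(
  increments=[
    [[-0.002,-0.0003,0.0],[0,0,0],1],
    [[-0.004,-0.0003,0.0],[0,0,0],1],
    [[-0.005,-0.0003,0.0],[0,0,0],1],
    [[-0.0053,-0.0003,0.0],[0,0,0],1],
    [[-0.0053,-0.0003,0.0],[0,0,0],1],
  ],
)

```text
time_s: 19.4
tcp_pos: [0.4659, -0.0414, 0.1239]
eef_rot: [-174.4, 29.5, 96.5]
contact_force: [0.9, 4.7, 8.2]
gripper_width: 0.0007
```

Run:
```python
from h import *
v=st(); T,_=snap('top','t12.png'); T=load('t12')
c,a=mark(T,(360,230),w=6); print(c,a,angp(T,c))
```

```text
t 19.4 h 0.56 th 282.2 r 0.0399 Fn 9.5
(np.float64(360.6609756097561), np.float64(229.55934959349594)) 24 (np.float64(-0.61), np.float64(0.0789))
```

Top view says −0.6°. I'll lift straight off and check closer with the wrist camera.

Call:
step_arm(
  increments=[
    [[0,0,-0.002],[0,0,0],1],
    [[0,0,-0.01],[0,0,0],1],
    [[0,0,-0.03],[0,0,0],1],
    [[0,0,-0.06],[0,0,0],1],
    [[0,0,-0.1],[0,0,0],1],
    [[-0.01,0.01,-0.14],[0,0,0],1],
    [[-0.02,0.02,-0.18],[0,0,0],1],
    [[-0.03,0.03,-0.22],[0,0,0],1],
    [[-0.04,0.035,-0.25],[0,0,0],1],
    [[-0.04,0.035,-0.26],[0,0,0],1],
  ],
)

```text
time_s: 20.45
tcp_pos: [0.5164, 0.056, 0.3681]
eef_rot: [-174.5, 29.4, 96.4]
contact_force: [-0.3, 0.3, -0.3]
gripper_width: 0.0003
```

Run:
```python
from h import *
show(); W,_=snap('wrist','w13.png'); T,_=snap('top','t13.png'); T=load('t13')
c,a=mark(T,(360,230),w=6); print(c,a,angp(T,c))
W=load('w13'); print(proj(W,[Cw,Cw-.078*d,Cw-.1*d]))
```

```text
time_s 20.45
joints [42.578, 9.426, -10.427, 19.762, -92.872, 139.376]
tcp_pos [0.516, 0.056, 0.368]
eef_rot [-174.464, 29.412, 96.413]
contact_force [-0.302, 0.285, -0.347]
gripper_width 0.0
(np.float64(360.7231329690346), np.float64(229.5327868852459)) 23 (np.float64(-0.54), np.float64(0.0791))
[[318.03993055 123.65402566]
 [306.83263728 188.06360139]
 [303.8767292  205.0562085 ]]
```

View pics/w13.png

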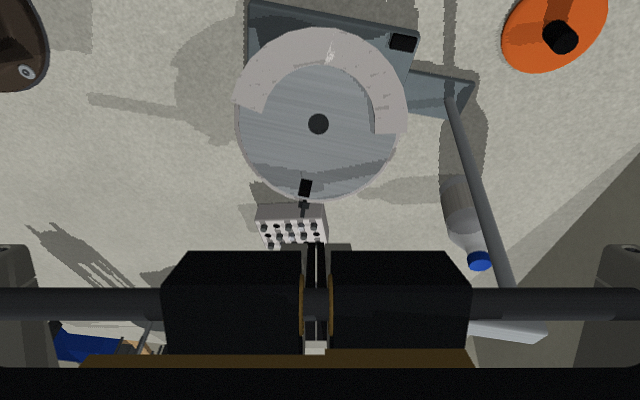

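Run:
```python
from h import *
W=load('w13'); a=W['color'][110:225,260:360]; cv2.imwrite('pics/zw13.png',cv2.resize(a,None,fx=5,fy=5,interpolation=2)[:,:,::-1])
g=cv2.cvtColor(W['color'],cv2.COLOR_RGB2GRAY)
hb,a1=mark(W,(318,124),w=14,thr=60); mk,a2=mark(W,(306,188),w=12,thr=45); print(hb,a1,mk,a2)
c=onplane(W,[hb],Cw,n)[0]; print((c-Cw)@d,(c-Cw)@yr); print('mark about seen hub',angp(W,mk,c),'about Cw',angp(W,mk))
for row in range(194,216): 
    x=np.where(g[row,290:320]<50)[0]+290; print(row,x.min() if len(x) else None,x.max() if len(x) else None, angp(W,(x.mean(),row),c) if len(x) else '')
```

```text
(np.float64(318.08595241124823), np.float64(123.61190991220258)) 321 (np.float64(304.77548018688356), np.float64(187.58885620349542)) 187
5.607479839368664e-05 4.389057394818452e-05
mark about seen hub (np.float64(-1.91), np.float64(0.0779)) about Cw (np.float64(-1.88), np.float64(0.0779))
194 298 309 (np.float64(-1.87), np.float64(0.0862))
195 299 308 (np.float64(-1.7), np.float64(0.0874))
196 304 308 (np.float64(0.4), np.float64(0.0881))
197 None None 
198 None None 
199 None None 
200 303 305 (np.float64(-0.59), np.float64(0.0936))
201 299 306 (np.float64(-0.89), np.float64(0.095))
202 299 306 (np.float64(-1.4), np.float64(0.0965))
203 299 309 (np.float64(-0.19), np.float64(0.0974))
204 299 308 (np.float64(-0.42), np.float64(0.0988))
205 298 308 (np.float64(-0.64), np.float64(0.1002))
206 298 308 (np.float64(-0.51), np.float64(0.1015))
207 300 308 (np.float64(0.29), np.float64(0.1025))
208 301 307 (np.float64(0.4), np.float64(0.1038))
209 301 304 (np.float64(-0.48), np.float64(0.1054))
210 301 304 (np.float64(-0.36), np.float64(0.1067))
211 301 304 (np.float64(-0.25), np.float64(0.108))
212 301 304 (np.float64(-0.13), np.float64(0.1093))
213 301 304 (np.float64(-0.02), np.float64(0.1106))
214 301 303 (np.float64(-0.22), np.float64(0.112))
215 301 303 (np.float64(-0.11), np.float64(0.1133))
```

View pics/zw13.png

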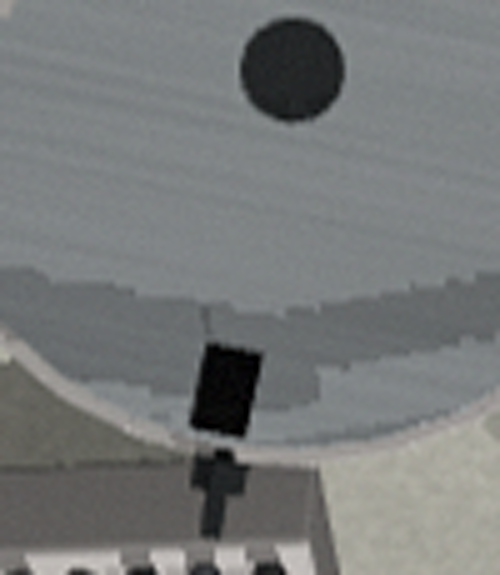

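Hub (318,124), mark (304.8,187.6), fin (303,~208): the mark is about 1.4° short of the fin line. One small nudge needed.

Run:
```python
from h import *
inc(P(270)+.06*n,Rtool(10)); inc(P(270)+.004*n,Rtool(10))
```

```text
shift [0.0483, -0.0341, 0.2006] rot [0.0005, -0.0009, -0.0001] | 0.209 0.1
shift [0.0483, -0.0341, 0.2566] rot [0.0005, -0.0009, -0.0001] | 0.263 0.1
```

Call:
step_arm(
  increments=[
    [[0.02,-0.015,0.04],[0,0,0],1],
    [[0.03,-0.025,0.08],[0,0,0],1],
    [[0.0483,-0.034,0.12],[0,0,0],1],
    [[0.0483,-0.034,0.16],[0,0,0],1],
    [[0.0483,-0.034,0.19],[0,0,0],1],
    [[0.0483,-0.034,0.22],[0,0,0],1],
    [[0.0483,-0.034,0.24],[0,0,0],1],
    [[0.0483,-0.034,0.25],[0,0,0],1],
    [[0.0483,-0.034,0.2555],[0,0,0],1],
    [[0.0483,-0.034,0.2555],[0,0,0],1],
  ],
)

```text
time_s: 21.55
tcp_pos: [0.4654, -0.033, 0.1229]
eef_rot: [-174.2, 29.5, 96.5]
contact_force: [0.3, -0.6, 0.2]
gripper_width: 0.0002
```

Run:
```python
from h import *
st(); inc(P(270),Rtool(10))
```

```text
t 21.55 h 3.84 th 271.1 r 0.0403 Fn -0.1
shift [0.0007, 0.0004, 0.0038] rot [-0.0012, 0.0009, 0.0002] | 0.004 0.1
```

Call:
step_arm(
  increments=[
    [[0,0,0.002],[0,0,0],1],
    [[0,0,0.003],[0,0,0],1],
    [[0,0,0.0036],[0,0,0],1],
    [[0,0,0.0038],[0,0,0],1],
  ],
)

```text
time_s: 21.95
tcp_pos: [0.4658, -0.0343, 0.12]
eef_rot: [-174.3, 29.5, 96.5]
contact_force: [0.2, 1.4, -0.4]
gripper_width: 0.0003
```

Run:
```python
from h import *
st(); T,_=snap('top','t14.png'); T=load('t14')
c,a=mark(T,(360,230),w=6); print(c,a,angp(T,c))
Rt=Rtool(10); print((Rt.T@(P(272.8)-P(271))).round(4))
```

```text
t 21.95 h 0.75 th 270.6 r 0.0397 Fn 0.4
(np.float64(360.6546644844517), np.float64(229.57201309328968)) 24 (np.float64(-0.64), np.float64(0.0789))
[-0.0012 -0.0002 -0.    ]
```

Nearly touching. Press, then slide 1.1 mm.

Call:
step_arm(
  increments=[
    [[0,0,0.0006],[0,0,0],1],
    [[0,0,0.001],[0,0,0],1],
    [[-0.0004,-0.0001,0.001],[0,0,0],1],
    [[-0.0008,-0.0001,0.001],[0,0,0],1],
    [[-0.0011,-0.0002,0.001],[0,0,0],1],
    [[-0.0011,-0.0002,0.001],[0,0,0],1],
  ],
)

```text
time_s: 22.6
tcp_pos: [0.466, -0.0353, 0.1203]
eef_rot: [-174.4, 29.5, 96.5]
contact_force: [-4.9, 6.0, 8.4]
gripper_width: 0.0007
```

Run:
```python
from h import *
st()
for i in range(2):
    snap('top','t15%d.png'%i); T=load('t15%d'%i)
    c,a=mark(T,(360,230),w=6); print(c,a,angp(T,c))
```

```text
t 22.6 h 0.56 th 272.0 r 0.0395 Fn 10.1
(np.float64(360.66588050314465), np.float64(229.0314465408805)) 27 (np.float64(0.64), np.float64(0.0788))
(np.float64(360.6679779701023), np.float64(229.0180959874115)) 27 (np.float64(0.67), np.float64(0.0788))
```

Moved by about +1.3°, as intended. Lift off and verify.

Call:
step_arm(
  increments=[
    [[0,0,-0.002],[0,0,0],1],
    [[0,0,-0.01],[0,0,0],1],
    [[0,0,-0.03],[0,0,0],1],
    [[0,0,-0.06],[0,0,0],1],
    [[0,0,-0.1],[0,0,0],1],
    [[-0.01,0.015,-0.14],[0,0,0],1],
    [[-0.02,0.03,-0.18],[0,0,0],1],
    [[-0.03,0.035,-0.22],[0,0,0],1],
    [[-0.04,0.035,-0.25],[0,0,0],1],
    [[-0.04,0.035,-0.25],[0,0,0],1],
  ],
)

```text
time_s: 23.7
tcp_pos: [0.5169, 0.0577, 0.3568]
eef_rot: [-174.7, 29.4, 96.4]
contact_force: [0.5, -0.5, 0.0]
gripper_width: 0.0005
```

Run:
```python
from h import *
show(); snap('wrist','w16.png'); W=load('w16')
a=W['color'][105:220,260:360]; cv2.imwrite('pics/zw16.png',cv2.resize(a,None,fx=5,fy=5,interpolation=2)[:,:,::-1])
p=proj(W,[Cw,Cw-.078*d]); print(p)
hb,a1=mark(W,p[0],w=14,thr=60); mk,a2=mark(W,p[1],w=11,thr=45); c=onplane(W,[hb],Cw,n)[0]; print(hb,mk,a2,angp(W,mk,c))
T=snap('top','t16.png'); T=load('t16'); c,a=mark(T,(360,230),w=6); print(c,angp(T,c))
```

```text
time_s 23.7
joints [42.722, 9.648, -11.523, 19.758, -91.501, 138.771]
tcp_pos [0.517, 0.058, 0.357]
eef_rot [-174.664, 29.352, 96.368]
contact_force [0.498, -0.517, 0.039]
gripper_width 0.001
[[316.03159694 130.8853189 ]
 [304.8002006  195.90218258]]
(np.float64(316.006015037594), np.float64(130.87324561403508)) (np.float64(304.0899823068498), np.float64(195.68910607464824)) 192 (np.float64(-0.62), np.float64(0.0779))
(np.float64(360.6926444833625), np.float64(229.0507880910683)) (np.float64(0.6), np.float64(0.0789))
```

View pics/zw16.png

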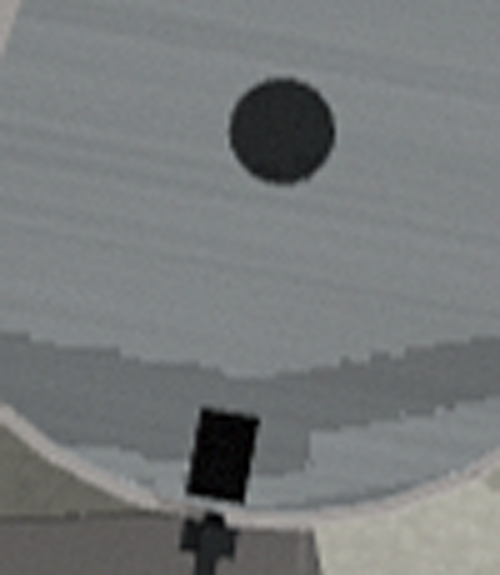

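The mark now sits in line with the fin in both views. Final check of the mat and bystanders.

Run:
```python
from h import *
S,_=snap('side','s17.png'); print(np.abs(r.get_state()['qd']).max())
a=cv2.imread('pics/side0.png').astype(int);b=S['color'][:,:,::-1].astype(int)
for nm,(u,v,w) in dict(rack=(380,176,18),beaker=(238,262,14),orange=(264,228,16)).items(): print(nm,np.abs(a-b)[v-w:v+w,u-w:u+w].mean().round(1))
t0=cv2.imread('pics/top0.png').astype(int);t1=cv2.imread('pics/t16.png').astype(int)
for nm,(u,v,w) in dict(rack=(426,238,18),beaker=(264,160,12),bottle=(393,157,12)).items(): print(nm,np.abs(t0-t1)[v-w:v+w,u-w:u+w].mean().round(1))
```

```text
1.1122804761151104
rack 73.8
beaker 12.2
orange 9.5
rack 16.0
beaker 14.1
bottle 13.8
```

View pics/s17.png

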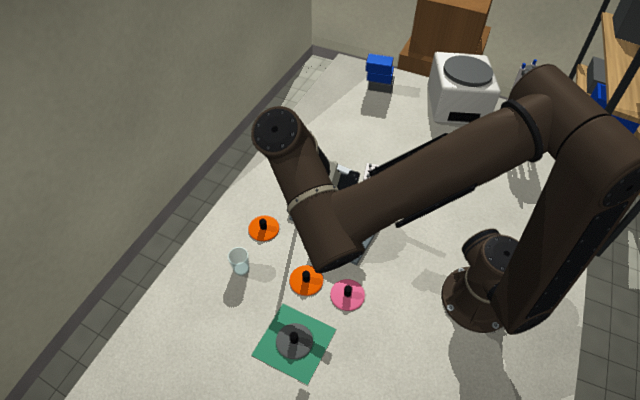

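Run:
```python
from h import *
print(r.close_job())
```

```text
the job is handed in; nothing more can be done
None
```

The dust cover is off and lying knob up on the mat, and the wheel is at rest with its index mark at the top, in line with the pointer. I handed the job in at about 24 s.

- **Cover:** I gripped it by the knob, lifted it square to the face and lowered it until it touched the mat (9.5 N) before letting go. The wrist camera then put it within about 1–2 mm of the mat's centre.
- **Wheel:** I turned it with the shut gripper pressed on the bare face, roughly 6–14 N, then added a nudge of about 1.3°. After lift-off:

| Camera | Mark, degrees from top | Pointer, degrees from top |
|---|---|---|
| Wrist | −0.6 | about −0.4 |
| Top | +0.6 | 0.2 to 0.7 |

- **Disagreement:** the two cameras differ by about 1.2° on the mark's angle, which I put down to calibration. Each shows the mark within about 0.5° of the pointer.
- **Bystanders:** I moved nothing near the rack, bottle or beaker. The final pictures show the beaker where it started. My image-difference check was inconclusive for all three: the lighting had changed between pictures, and the arm blocked the side view of the rack.

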